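# Load the sample mill and hold its key switch on

## Robot

A 6-joint arm with a two-finger parallel gripper is mounted at the origin on a cart in front of the work surface, level with it; the furniture and walls round the work are solid. World frame = base frame: x ahead of the robot, y to its left, z up, the work surface at z = 0. Lengths are in m, angles in rad, forces in N, time in s.
With the tool pointing down it reaches from about 0.35 to 0.85 m from the base axis. Payload 8.1 kg.
Tool frame: the origin (TCP) lies at the very end of the fingers, on their centre line; the grasp point (between the pads) lies 19 mm behind it; z points along the fingers, y is the direction in which the jaws open and shut (so a half turn about z gives the same grasp; the last joint's range is limited). The gripper opens to 93 mm and grips with 3 to 60 N. Pads are 15 mm wide; open, the fingers measure 128 mm over their backs; the gripper's body (75 mm by 188 mm) begins 65 mm behind the grasp point.
Start: joints at [-1.431, 0.13, 1.488, -0, 1.523, -0.085], TCP at [0.134, -0.585, 0.219] pointing down, gripper open.
Joint ranges: [-2.96, 2.96], [-0.89, 2.26], [0.02, 2.5], [-1.34, 4.48], [0, 2.73], [-2.66, 2.66]. Speed limits (rad/s): [2.39, 2.39, 2.79, 3.14, 3.14, 3.14].

## Interface

Orientations are given as a rotation vector (axis times angle).
In Python, from bench import ctrl gives the robot as it stands.
- The arm moves only by the tool carry_out, never from a script. Its argument "increments" is a list of rows, each a list of 7 numbers: the turn, a rotation vector about the tool's x, y, z in degrees, then the shift along the tool's x, y, z in cm, then the finger opening in cm, from 0 to 9.3. In form: [[wx, wy, wz, dx, dy, dz, fingers], ...]. A call has 1 to 5 rows; each row shifts and turns the commanded pose from where the row before left it, along the tool's axes as they then stand; what a row does not reach is not made up. A row lasts 1/12 s, in which the tool goes at most 41.7 mm and 7.16 degrees, less where a joint would pass 70% of its speed; a pose out of reach is approached as far as the arm can. A call with a gripper value outside its range is refused whole. The fingers move at their own pace and stop on an object; the grip force is fixed at half the most. Time passes only in rows, so rows that do not move let the fingers close. It gives the time, the measured TCP pose, the force and the opening at its end, in the units of the state.
- ctrl.read_state(): the state, without advancing time (a new reading comes with each control period).
- ctrl.capture(name): name is "side" or "top" or "wrist"; returns the picture (420x560x3 uint8, red, green, blue); there is no depth.
- ctrl.camera_params(name): a dict with "vertical_fov" (degrees; the focal length in pixels is half the picture's height over the tangent of half this angle, whatever the lens; pixels are square), "cx", "cy" (the principal point, pixels), "T" (4x4, takes a point from camera to world coordinates). Camera axes: x right, y down, z forward; pixel columns grow to the right and rows downward; lengths in m; the calibration is good to about 2 mm. A picture is of the moment at which its call begins: read the wrist's pose just before it. camera_params takes no time and is no camera call; for the wrist camera it gives the pose at the moment of the call.
- ctrl.finish_job(): hands the job in, once; it reports no verdict.
The state is a dict: "time": time; "joints": joint angles; "dq": joint speeds; "joint_efforts": joint torques, N m; "position": TCP position; "tool_rot": TCP orientation; "wrist_force": force on the tool from outside, world axes, zero at the start; "moment": the same for the moment, N m; "finger_gap": finger opening in m.
Only numpy, scipy, OpenCV 4.12 (cv2) and the standard library are available. Lean on these libraries where they do the work, as an engineer would, in place of code of your own. Each camera call takes 0.05 s, during which the arm holds its last target. There are 200 camera calls.

## Task

Mill the hazelnut sample: lift the mill's feed cup by its cross bar and tip it until all six nuts have dropped into the hopper, then lower the cup until it stands upright on its rest again. Take the mill key (the one with the flat paddle head) out of the key stand, work it down past the sticky pins into the mill's key switch until its shoulder sits on the switch face, and turn it a quarter turn clockwise to the stop. The switch springs back when let go, so finish with the key still gripped and held turned; leave the ring-headed key and the jar, lid, label roll and marker alone.

Things in the scene. Friction and masses are not known exactly. Their poses are not given: they have to be found in the camera images.
- mill: Bench sample mill, white housing 206 x 240 x 85 mm, fixed; origin at the middle of its underside. Its front (drawer, cup bar) faces its -x; hopper and feed cup are on its +y side, the key switch on its -y side towards the front, a grey finned motor housing (top 113 mm) behind the switch. Highest point: back of the hopper, 178 mm.
- hopper (a point): Middle of the hopper's mouth at the height of its front rim, 150 mm above the table; axes as the mill's. Open square hopper, inside 104 x 104 mm, floor 65 mm below this point, back wall rising to 26 mm above it.
- feed_cup (a joint): Tilt of the feed cup about cup_pivot: 0 upright on its rest, grows as its bar is lifted and swung over to the mill's +x, stop at 1.75. Its inside ramp slopes down into the hopper past about 0.7; nuts slide out well at 1.6 to 1.75. Let go, it falls back upright from below about 1.4 and may stay tipped beyond that.
- cup_pivot (a point): Pivot of the feed cup, at the hopper's front edge, 163 mm above the table; the pivot axis is the mill's y. Axes as the mill's.
- cup_handle (a point): Middle of the round cross bar (11 mm thick, 66 mm free length along the mill's y) of the aluminium feed cup; 122 mm from cup_pivot, when upright level with it on its -x side. The cup, 70 mm wide, open on top, begins 32 mm from the bar; nothing is close below the bar. The bar may turn between the fingers. Axes turn with the cup.
- keyway (a point): Middle of the key slot in the square steel face (42 mm) of the switch, 100 mm above the table; axes as the mill's. Slot 20.5 mm along y, 7.5 along x, 2.5 mm chamfers, straight down. 10 to 25 mm deep two sticky spring pins press on the blade's narrow edges; they give way slowly under 5 to 20 N (if it stalls, ease back and push again). The key turns only within 2.5 mm of home; turned, it is trapped.
- key_switch (a joint): Angle of the lock cylinder: 0 off, grows as the key is turned clockwise seen from above, stop at 1.5 (a quarter turn). A spring drives it back to 0 (0.03 to 0.12 N m). The blade has about 0.15 rad of play in it.
- mill_key: The mill's key, upright in the stand. Origin at its shoulder's underside, z up, wide side along y. Black paddle head 9 mm thick (x), 34 wide (y), 6 to 50 mm above the origin; steel shoulder disc 21 mm across, 0 to 6 mm; below, a round neck, then a flat tapered blade 5 (x) by 18 mm (y) ending at -31 mm. Fits either way round, its y along the keyway's y; home when its origin meets point keyway. 45 g.
- cabinet_key: Another key, in the same stand: thin round ring head (34 mm), origin at the underside of its shoulder. Not needed; leave it in the stand.
- key_stand: Grey block 62 x 136 mm, 45 mm high, on a steel foot 86 x 160 mm, fixed; origin at the middle of its underside. Two slots 68 mm apart along its y, at y = +34 and -34 mm; the mill key stands in either one, shoulder on the top face, its y along the stand's y.
- nut_0: A hazelnut, 16 x 18 mm, lying in the feed cup at the start; origin at its middle.
- nut_1: A hazelnut, 16 x 18 mm, lying in the feed cup at the start; origin at its middle.
- nut_2: A hazelnut, 16 x 18 mm, lying in the feed cup at the start; origin at its middle.
- nut_3: A hazelnut, 16 x 18 mm, lying in the feed cup at the start; origin at its middle.
- nut_4: A hazelnut, 16 x 18 mm, lying in the feed cup at the start; origin at its middle.
- nut_5: A hazelnut, 16 x 18 mm, lying in the feed cup at the start; origin at its middle.
- jar_2: Open steel sample jar 89 mm across, 69 mm high, a bystander.
- jar_lid_2: Lid of a sample jar, 86 mm across, 41 mm high, a bystander.
- label_roll_1: Standing roll of blank labels, 48 mm across, 46 mm high, a bystander.
- pen_marker: Marker pen 17 x 135 x 16 mm lying on the table, a bystander.

How it is judged:
By the outcome, as a careful person would: the job done as asked, in the order asked, and still so for the second after the job is handed in, while the arm keeps its last pose, push and grip.
It also fails if it takes over 67 s, if anything falls off the work surface, if the arm or the gripper's body presses on something with over 40 N, if the wrist force passes 120 N, or if a joint passes its speed limit or range.

## Working session

There is one attempt and no reset: what is moved stays moved. The work goes in short steps, Python scripts to look and compute and a tool call to move; the robot and the scene stay as the last step left them, time stands still between calls to the robot, and variables do not carry over. Pictures are saved under pics/ and viewed, about 8 in all and at most 12, crops included, and the job is handed in when it is done.

Besides the shell and the picture viewer there is one more tool, called after ">>>" as name([rows], argument=value, ...), one row to a line, values as JSON. carry_out: Moves the arm, as the interface text tells. Its arguments: {"type":"object","properties":{"increments":{"type":"array","items":{"type":"array","items":{"type":"number"}}}},"required":["increments"]}

```bash
ls; mkdir -p pics
cat > h.py <<'E'
import numpy as np, cv2
from bench import ctrl
from scipy.spatial.transform import Rotation as R
def cam(n):
    p=ctrl.camera_params(n); f=210/np.tan(np.radians(p['vertical_fov'])/2); return f,p['cx'],p['cy'],np.array(p['T'])
def back(c,u,v,z):
    f,cx,cy,T=c; d=T[:3,:3]@np.array([(u-cx)/f,(v-cy)/f,1]); o=T[:3,3]; return o+d*(z-o[2])/d[2]
def proj(c,P):
    f,cx,cy,T=c; q=T[:3,:3].T@(np.array(P)-T[:3,3]); return q[:2]/q[2]*f+[cx,cy]
def shot(n,name):
    im=ctrl.capture(n)[:,:,::-1].copy(); cv2.imwrite(f'pics/{name}_raw.png',im); return im
E
python3 - <<'E'
from h import *
s=ctrl.read_state(); print({k:np.round(v,3).tolist() for k,v in s.items()})
for n in ['top','side']:
    im=shot(n,n+'0'); cv2.imwrite(f'pics/{n}0.png',cv2.resize(im,(784,588))); c=cam(n); print(n,c[0],c[1],c[2],np.round(c[3],4).tolist())
E
```

```text
pics
{'time': 0.0, 'joints': [-1.431, 0.131, 1.489, 0.0, 1.523, -0.085], 'dq': [0.001, 0.002, 0.0, 0.001, 0.001, 0.0], 'joint_efforts': [0.004, -55.984, -49.176, 0.077, 0.035, -0.0], 'position': [0.134, -0.584, 0.218], 'tool_rot': [-3.12, -0.352, 0.0], 'wrist_force': [0.425, 0.371, 0.734], 'moment': [-0.034, -0.007, 0.043], 'finger_gap': 0.093}
top 409.685867700284 276.50707471053784 207.4373048934106 [[0.0073, -0.9899, 0.1415, 0.3124], [-1.0, -0.0067, 0.0045, -0.001], [-0.0035, -0.1415, -0.9899, 1.4701], [0.0, 0.0, 0.0, 1.0]]
side 444.91250858269655 284.76763809072816 214.33553802936268 [[0.9617, -0.1584, 0.2239, 0.1757], [-0.2742, -0.5704, 0.7742, -1.0658], [0.005, -0.8059, -0.592, 0.9284], [0.0, 0.0, 0.0, 1.0]]
```

View pics/top0.png

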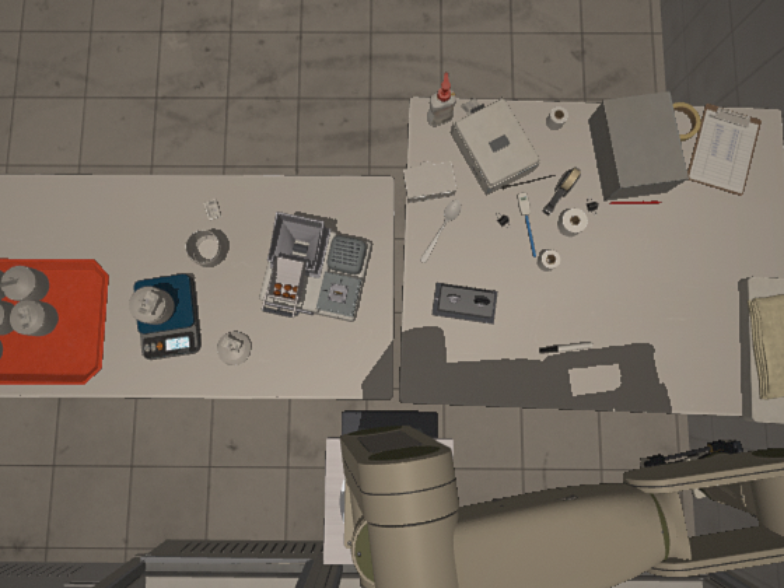

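View pics/side0.png

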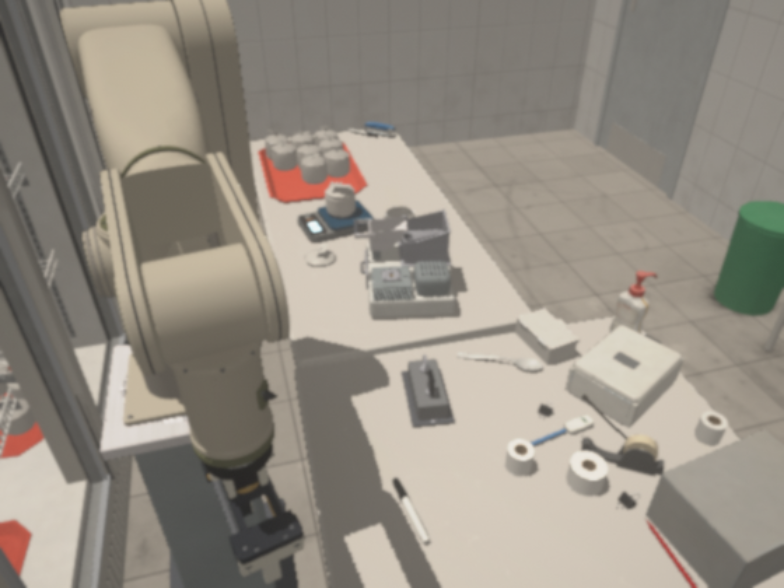

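The top view shows the mill around (318,265), with its front facing down (towards the robot). The key stand is at (465,302), with the ring key on the left and the paddle key (dark head) on the right. I'll enlarge both.

Run:
```python
from h import *
im=cv2.imread('pics/top0_raw.png')
a=cv2.resize(im[145:235,180:275],None,fx=6,fy=6,interpolation=3) # 570x540
b=cv2.resize(im[195:240,300:365],None,fx=3.5,fy=3.5,interpolation=3)
o=np.zeros((540,800,3),np.uint8); o[:,:570]=a; o[:b.shape[0],572:572+b.shape[1]]=b
cv2.imwrite('pics/crop0.png',o)
```

```text
(no output)
```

View pics/crop0.png

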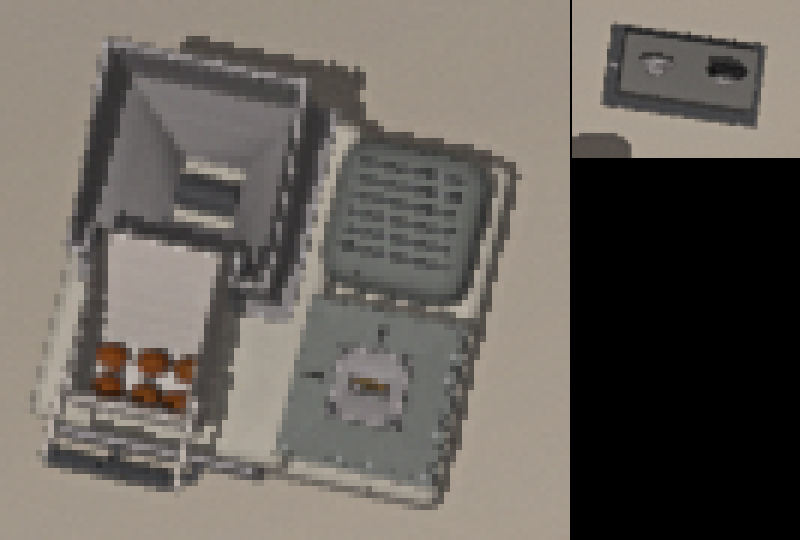

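Run:
```python
from h import *
c=cam('top')
A=lambda u,v,z:back(c,180+u/6-.5,145+v/6-.5,z)
B=lambda u,v,z:back(c,300+(u-572)/3.5-.5,195+v/3.5-.5,z)
for n,p in dict(slot=A(368,384,.1),barL=A(52,430,.163),barR=A(188,452,.163),FR=A(437,507,.085),BR=A(520,165,.085),hopBL=A(108,40,.178),hopBR=A(305,78,.178),key=B(727,65,.095),ring=B(655,60,.08),sTL=B(622,30,.045),sTR=B(763,45,.045),sBL=B(617,95,.045),sBR=B(755,113,.045)).items(): print(n,p.round(4))
fr,br=A(437,507,.085),A(520,165,.085); d=br-fr; print('yaw mill',np.degrees(np.arctan2(d[1],d[0])))
d=B(763,45,.045)-B(622,30,.045);print('yaw stand(y axis)',np.degrees(np.arctan2(-d[1],-d[0]))-90)
d=A(305,78,.178)-A(108,40,.178);print(np.degrees(np.arctan2(-d[1],-d[0]))-90)
print(cam('wrist'))
s=ctrl.read_state();p=s['position'];r=R.from_rotvec(s['tool_rot']).as_matrix();T=cam('wrist')[3];print(r.round(3), (r.T@(T[:3,3]-p)).round(4),(r.T@T[:3,:3]).round(3))
```

```text
slot [0.5038 0.1257 0.1   ]
barL [0.4689 0.2888 0.163 ]
barR [0.4576 0.2155 0.163 ]
FR [0.4359 0.0867 0.085 ]
BR [0.6339 0.0419 0.085 ]
hopBL [0.6802 0.2631 0.178 ]
hopBR [0.6597 0.1558 0.178 ]
key [ 0.4912 -0.2225  0.095 ]
ring [ 0.4976 -0.1546  0.08  ]
sTL [ 0.5325 -0.1256  0.045 ]
sTR [ 0.5182 -0.2669  0.045 ]
sBL [ 0.4668 -0.1202  0.045 ]
sBR [ 0.4497 -0.2576  0.045 ]
yaw mill -12.741091358781627
yaw stand(y axis) -5.766932356096561
-10.81281923168413
(np.float64(307.8230159107598), 278.5280728973221, 213.16264468935088, array([[ 0.22362395, -0.93363244, -0.27986211,  0.21258505],
       [-0.97467391, -0.21472532, -0.06248044, -0.56771295],
       [-0.00175972,  0.28674642, -0.9580049 ,  0.38397931],
       [ 0.        ,  0.        ,  0.        ,  1.        ]]))
[[ 0.975  0.223 -0.   ]
 [ 0.223 -0.975  0.002]
 [ 0.    -0.002 -1.   ]] [ 0.0806  0.001  -0.1663] [[ 0.001 -0.958 -0.287]
 [ 1.     0.001  0.   ]
 [ 0.    -0.287  0.958]]
```

>>> carry_out([
  [0,0,0,3.0,-2.4,-0.8,9.3],
  [0,0,0,3.0,-2.4,-0.8,9.3],
  [0,0,0,3.0,-2.4,-0.8,9.3],
  [0,0,0,3.0,-2.4,-0.8,9.3],
])

```text
time: 0.43
position: [0.2298, -0.4629, 0.2502]
tool_rot: [-3.121, -0.351, 0.0]
wrist_force: [0.6, 0.4, 1.0]
finger_gap: 0.0928
```

>>> carry_out([
  [0,0,0,3.0,-2.4,-0.8,6],
  [0,0,0,3.0,-2.4,-0.8,6],
  [0,0,0,3.0,-2.4,-0.8,6],
  [0,0,0,3.0,-2.4,-0.8,6],
])

```text
time: 0.77
position: [0.3255, -0.3424, 0.2827]
tool_rot: [-3.121, -0.352, 0.0]
wrist_force: [0.6, 0.1, 0.8]
finger_gap: 0.0706
```

>>> carry_out([
  [0,0,0,3.0,-2.4,-0.8,5],
  [0,0,0,3.0,-2.4,-0.8,5],
  [0,0,0,3.0,-2.4,-0.8,5],
  [0,0,0,3.0,-2.4,-0.8,5],
  [0,0,0,0,0,0,5],
])

```text
time: 1.18
position: [0.424, -0.219, 0.3162]
tool_rot: [-3.12, -0.362, -0.005]
wrist_force: [0.4, -0.1, 0.3]
finger_gap: 0.0501
```

```bash
cat >> h.py <<'E'
def tr(p,Rm,n=None,pos=None,rot=None,show=True):
    "rows from current pose to target pos (world), Rm target rotation matrix"
    s=ctrl.read_state(); p0=np.array(s['position']) if pos is None else np.array(pos); r0=R.from_rotvec(s['tool_rot']) if rot is None else rot
    r1=R.from_matrix(Rm); w=(r0.inv()*r1).as_rotvec(degrees=True); d=np.array(p)-p0
    n=n or int(np.ceil(max(np.linalg.norm(w)/7,np.linalg.norm(d)/.040)))
    rows=[]
    for i in range(n):
        ri=r0*R.from_rotvec(w*i/n,degrees=True); rows.append(np.r_[w/n,ri.inv().apply(d/n)*100].round(2).tolist())
    print(n,'rows; joints',np.round(s['joints'],2))
    for x in rows: print(x)
def down(yaw): # tool z down, tool y axis at world angle yaw(deg)
    a=np.radians(yaw); y=np.array([np.cos(a),np.sin(a),0]); z=np.array([0,0,-1.]); return np.c_[np.cross(y,z),y,z]
def st():
    s=ctrl.read_state(); print('t',round(s['time'],2),'p',np.round(s['position'],4),'rv',np.round(s['tool_rot'],3),'F',np.round(s['wrist_force'],1),'M',np.round(s['moment'],2),'gap',round(s['finger_gap'],4)); return s
E
python3 - <<'E'
from h import *
st();c=cam('wrist');im=shot('wrist','w1');cv2.imwrite('pics/w1.png',cv2.resize(im,(784,588)));np.save('c_w1.npy',np.array([c[0],c[1],c[2],*c[3].ravel()]))
print(proj(c,[.491,-.2225,.095])*1.4)
tr([.463,.252,.27],down(-12))
E
```

```text
t 1.18 p [ 0.424  -0.219   0.3162] rv [-3.12  -0.362 -0.005] F [ 0.4 -0.1  0.3] M [ 0.   -0.03  0.02] gap 0.0501
[410.26825132 189.74104103]
12 rows; joints [-0.59 -0.23  1.66  0.    1.71  0.75]
[0.0, -0.0, -5.4, 1.23, -3.76, 0.38]
[0.0, -0.0, -5.4, 1.58, -3.63, 0.38]
[0.0, -0.0, -5.4, 1.91, -3.47, 0.38]
[0.0, -0.0, -5.4, 2.23, -3.27, 0.38]
[0.0, -0.0, -5.4, 2.53, -3.05, 0.38]
[0.0, -0.0, -5.4, 2.8, -2.79, 0.38]
[0.0, -0.0, -5.4, 3.05, -2.52, 0.38]
[0.0, -0.0, -5.4, 3.28, -2.22, 0.38]
[0.0, -0.0, -5.4, 3.47, -1.9, 0.38]
[0.0, -0.0, -5.4, 3.64, -1.57, 0.38]
[0.0, -0.0, -5.4, 3.77, -1.22, 0.38]
[0.0, -0.0, -5.4, 3.86, -0.86, 0.38]
```

View pics/w1.png

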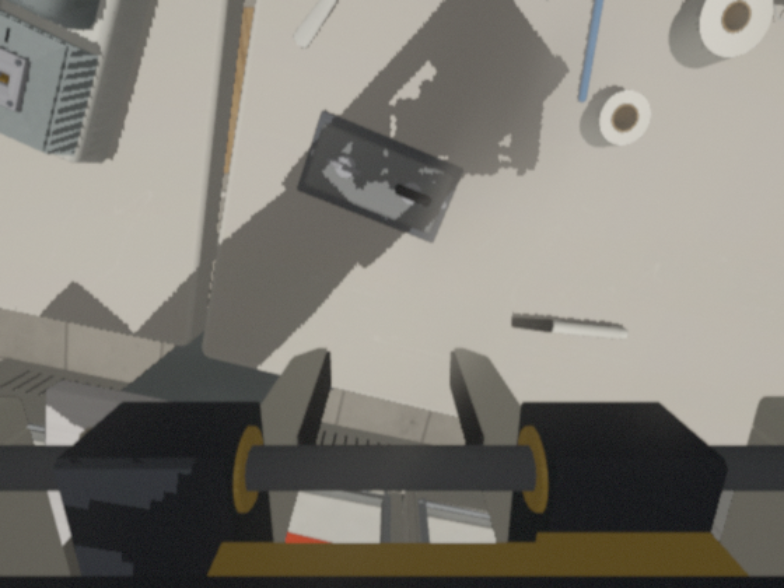

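The wrist view shows the paddle key's head at (412,193), where I predicted (410,190). The key estimate is good. Next I move over the cup bar.

>>> carry_out([
  [0,0,-5.4,1.2,-3.8,0.4,2.4],
  [0,0,-5.4,1.6,-3.6,0.4,2.4],
  [0,0,-5.4,1.9,-3.5,0.4,2.4],
  [0,0,-5.4,2.2,-3.3,0.4,2.4],
])

```text
time: 1.57
position: [0.4334, -0.0654, 0.2977]
tool_rot: [-2.999, -0.935, 0.002]
wrist_force: [1.0, 0.8, -0.2]
finger_gap: 0.0281
```

>>> carry_out([
  [0,0,-5.4,2.5,-3.1,0.4,2.4],
  [0,0,-5.4,2.8,-2.8,0.4,2.4],
  [0,0,-5.4,3.1,-2.5,0.4,2.4],
  [0,0,-5.4,3.3,-2.2,0.4,2.4],
])

```text
time: 1.9
position: [0.4483, 0.0931, 0.2819]
tool_rot: [2.77, 1.481, -0.001]
wrist_force: [0.5, -0.8, -0.2]
finger_gap: 0.0239
```

>>> carry_out([
  [0,0,-5.4,3.5,-1.9,0.4,2.4],
  [0,0,-5.4,3.6,-1.6,0.4,2.4],
  [0,0,-5.4,3.8,-1.2,0.4,2.4],
  [0,0,-5.4,3.9,-0.9,0.4,2.4],
  [0,0,0,0,0,0,2.4],
])

```text
time: 2.32
position: [0.4618, 0.2553, 0.264]
tool_rot: [-2.435, -1.98, 0.004]
wrist_force: [1.4, -0.0, -0.2]
finger_gap: 0.0242
```

Run:
```python
from h import *
st();c=cam('wrist');im=shot('wrist','w2');cv2.imwrite('pics/w2.png',cv2.resize(im,(784,588)));np.save('c_w2.npy',np.array([c[0],c[1],c[2],*c[3].ravel()]))
for p in ([.463,.252,.163],[.5038,.1257,.1]): print(proj(c,p)*1.4)
```

```text
t 2.32 p [0.4618 0.2553 0.264 ] rv [-2.435 -1.98   0.004] F [ 1.4 -0.  -0.2] M [-0.12 -0.11  0.03] gap 0.0242
[391.79936057 301.76758085]
[467.32807672 407.73813506]
```

View pics/w2.png

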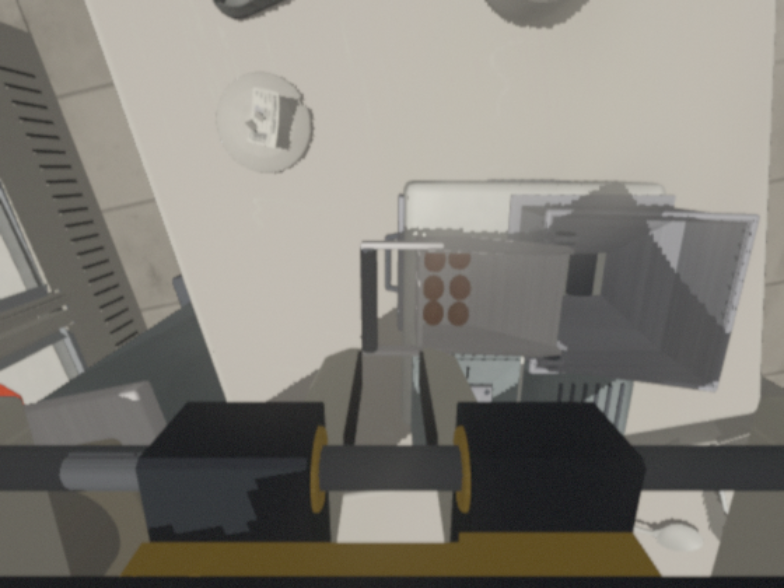

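The bar is the dark vertical piece at u≈370, v 248–350. It's about 22 px in front of my estimate, and the yaw is well aligned.

Run:
```python
from h import *
a=np.load('c_w2.npy');c=(a[0],a[1],a[2],a[3:].reshape(4,4))
W=lambda u,v,z:back(c,u/1.4,v/1.4,z)
t,b,m=W(371,248,.163),W(369.5,350,.163),W(370,299,.163)
print(t,b,m,np.linalg.norm(t-b)); print(W(402,299,.163),W(440,182,.085)-W(640,182,.085))
d=W(407,184,.085)-W(660,184,.085); print(np.degrees(np.arctan2(-d[1],-d[0])))
d=t-b; print('mill yaw from bar',np.degrees(np.arctan2(d[1],d[0]))-90)
im=cv2.imread('pics/w2_raw.png',0); print(im[205:225:4,255:295])
r=R.from_rotvec(ctrl.read_state()['tool_rot']).as_matrix(); print(r.round(3))
tgt=m.copy(); tgt[2]=.163-.019; tr(tgt,r)
```

```text
[0.45736633 0.28911478 0.163     ] [0.44147976 0.22182216 0.163     ] [0.44954657 0.25669655 0.163     ] 0.06914245618436564
[0.46985028 0.25250012 0.163     ] [-0.15126761  0.03138189  0.        ]
-11.719616822726815
mill yaw from bar -13.283280963458964
[[186 178 140  89  69  67  65  66  67  68  66  66  67  76 125 173 185 186
  184 168 130 108 105 104 104 103 102 104 103  99  98 103 103 109 117 119
  121 119 123 123]
 [186 177 140  92  69  67  70  72  67  67  65  67  67  76 125 172 186 186
  186 186 185 184 183 181 180 178 175 163 145 114  99 100 103 106 116 118
  121 121 123 121]
 [185 179 149  97  71  66  68  67  68  68  68  64  66  77 125 172 185 186
  185 184 185 185 186 185 184 185 184 180 162 122 101 100 102 111 115 118
  121 120 121 122]
 [186 181 157 105  70  69  66  64  67  69  65  66  69  76 125 173 184 185
  185 185 185 186 184 185 183 184 182 177 153 114 100  98 102 111 115 118
  120 120 121 121]
 [185 180 157 104  67  65  67  67  66  66  68  69  67  74 123 173 184 185
  185 185 184 183 179 169 155 130 114 111 108 112 103 100  99 111 115 118
  120 119 120 121]]
[[ 0.209  0.978 -0.003]
 [ 0.978 -0.209 -0.001]
 [-0.002 -0.003 -1.   ]]
4 rows; joints [ 0.4  -0.08  1.62  0.    1.61  0.61]
[-0.0, -0.0, 0.0, 0.04, -0.32, 3.01]
[-0.0, -0.0, 0.0, 0.04, -0.32, 3.01]
[-0.0, -0.0, 0.0, 0.04, -0.32, 3.01]
[-0.0, -0.0, 0.0, 0.04, -0.32, 3.01]
```

>>> carry_out([
  [0,0,0,0,-0.6,0,2.1],
  [0,0,0,0.1,-0.7,2.0,2.1],
  [0,0,0,0,0,3.0,2.1],
  [0,0,0,0,0,3.0,2.1],
  [0,0,0,0,0,2.0,2.1],
])

```text
time: 2.78
position: [0.4495, 0.2521, 0.1642]
tool_rot: [2.45, 1.966, -0.003]
wrist_force: [-0.5, -0.3, -0.6]
finger_gap: 0.0208
```

>>> carry_out([
  [0,0,0,0,0,2.0,2.1],
  [0,0,0,0,0,0,2.1],
])

```text
time: 2.95
position: [0.4478, 0.2514, 0.1422]
tool_rot: [-2.449, -1.965, 0.011]
wrist_force: [-0.2, -0.4, -0.3]
finger_gap: 0.0209
```

>>> carry_out([
  [0,0,0,0,0,0,0.5],
  [0,0,0,0,0,0,0.5],
  [0,0,0,0,0,0,0.5],
  [0,0,0,0,0,0,0.5],
])

```text
time: 3.28
position: [0.447, 0.2536, 0.1465]
tool_rot: [-2.445, -1.967, 0.011]
wrist_force: [-16.4, -1.0, -1.0]
finger_gap: 0.0099
```

Run:
```python
from h import *
s=st();r=R.from_rotvec(s['tool_rot']).as_matrix();print(r.round(3))
# arc rows: bar positions pivot frame; increments in tool y(+mill x) and z(down)
t=np.linspace(0,1.68,10)
x=-.122*np.cos(t);z=.122*np.sin(t)
print(np.c_[np.diff(x)*100,-np.diff(z)*100].round(2).tolist())
```

```text
t 3.28 p [0.447  0.2536 0.1465] rv [-2.445 -1.967  0.011] F [-16.4  -1.   -1. ] M [-0.35  2.65  0.05] gap 0.0099
[[ 0.214  0.977 -0.007]
 [ 0.977 -0.214 -0.002]
 [-0.003 -0.007 -1.   ]]
[[0.21, -2.26], [0.63, -2.19], [1.02, -2.03], [1.38, -1.81], [1.69, -1.52], [1.95, -1.18], [2.13, -0.8], [2.24, -0.39], [2.27, 0.04]]
```

>>> carry_out([
  [0,0,0,0,-0.15,0,0.5],
  [0,0,0,0,0.05,-1.14,0.5],
  [0,0,0,0,0.16,-1.13,0.5],
  [0,0,0,0,0.26,-1.11,0.5],
  [0,0,0,0,0.36,-1.08,0.5],
])

```text
time: 3.7
position: [0.4553, 0.2519, 0.1931]
tool_rot: [-2.447, -1.969, 0.006]
wrist_force: [-8.8, -5.8, -1.1]
finger_gap: 0.0097
```

Run:
```python
from h import *
s=st();r=R.from_rotvec(s['tool_rot']).as_matrix();print(r.round(3))
```

```text
t 3.7 p [0.4553 0.2519 0.1931] rv [-2.447 -1.969  0.006] F [-8.8 -5.8 -1.1] M [-1.02  1.72  0.06] gap 0.0097
[[ 0.214  0.977 -0.004]
 [ 0.977 -0.214 -0.002]
 [-0.003 -0.003 -1.   ]]
```

>>> carry_out([
  [0,0,0,0,0.36,-1.04,0.5],
  [0,0,0,0,0.5,-1.0,0.5],
  [0,0,0,0,0.65,-0.93,0.5],
  [0,0,0,0,0.73,-0.88,0.5],
  [0,0,0,0,0.8,-0.8,0.5],
])

```text
time: 4.12
position: [0.4863, 0.2454, 0.241]
tool_rot: [2.448, 1.969, -0.002]
wrist_force: [-9.1, -6.7, 3.2]
finger_gap: 0.01
```

>>> carry_out([
  [0,0,0,0,0.88,-0.73,0.5],
  [0,0,0,0,0.94,-0.64,0.5],
  [0,0,0,0,1.0,-0.54,0.5],
])

```text
time: 4.37
position: [0.5146, 0.2398, 0.2612]
tool_rot: [2.447, 1.968, 0.003]
wrist_force: [-8.0, -3.8, 4.9]
finger_gap: 0.0099
```

Run:
```python
from h import *
s=st()
piv=np.array([.449,.2555,.163])+.122*np.array([np.cos(np.radians(-12.3)),np.sin(np.radians(-12.3)),0])
d=s['position']+np.array([0,0,.019])-piv; ex=np.array([.977,-.213]);h=d[:2]@ex;print('r',np.hypot(h,d[2]),'tilt',np.arctan2(d[2],-h),'lat',d[:2]@[.213,.977])
```

```text
t 4.37 p [0.5146 0.2398 0.2612] rv [2.447 1.968 0.003] F [-8.  -3.8  4.9] M [-0.57  1.49  0.07] gap 0.0099
r 0.1293111534485203 tilt 1.135388401273531 lat -0.001325502422148803
```

>>> carry_out([
  [0,0,0,0,1.03,-0.42,0.5],
  [0,0,0,0,1.08,-0.33,0.5],
  [0,0,0,0,1.11,-0.22,0.5],
  [0,0,0,0,1.13,-0.12,0.5],
  [0,0,0,0,1.14,0.0,0.5],
])

```text
time: 4.78
position: [0.5693, 0.2283, 0.2723]
tool_rot: [2.447, 1.968, 0.006]
wrist_force: [-2.1, -0.8, 2.2]
finger_gap: 0.0102
```

>>> carry_out([
  [0,0,0,0,1.1,0.12,0.5],
  [0,0,0,0,0.5,0.1,0.5],
  [0,0,0,0,0,0,0.5],
  [0,0,0,0,0,0,0.5],
  [0,0,0,0,0,0,0.5],
])

```text
time: 5.2
position: [0.5853, 0.225, 0.2699]
tool_rot: [2.446, 1.967, 0.008]
wrist_force: [-0.6, -1.7, 5.3]
finger_gap: 0.0098
```

```bash
cat >> h.py <<'E'
def tilt():
    s=st();piv=np.array([.449,.2555,.163])+.122*np.array([np.cos(np.radians(-12.3)),np.sin(np.radians(-12.3)),0])
    d=s['position']+np.array([0,0,.019])-piv; ex=np.array([.977,-.213]);h=d[:2]@ex;print('r',np.hypot(h,d[2]),'tilt',np.arctan2(d[2],-h),'lat',d[:2]@[.213,.977])
E
python3 -c "
from h import *
tilt()
im=shot('top','top1')
cv2.imwrite('pics/top1.png',cv2.resize(im[125:245,170:290],None,fx=5,fy=5,interpolation=3))"
```

```text
t 5.2 p [0.5853 0.225  0.2699] rv [2.446 1.967 0.008] F [-0.6 -1.7  5.3] M [-0.41  0.1   0.04] gap 0.0098
r 0.12714947425989287 tilt 1.7099186007443772 lat -0.0007951491453879397
```

View pics/top1.png

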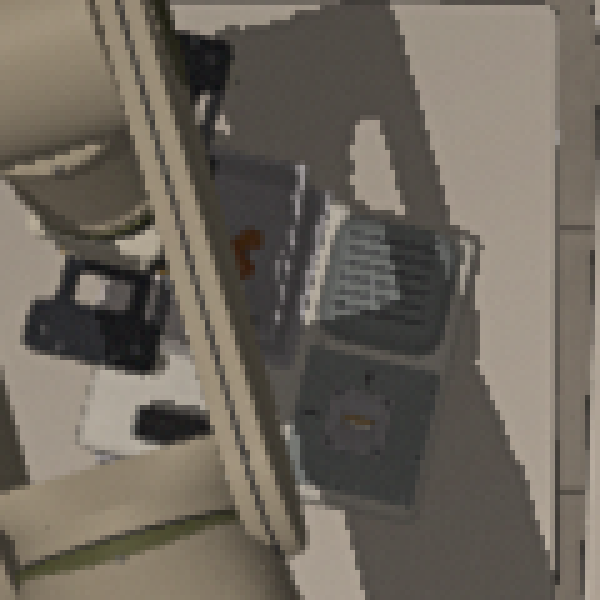

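Nuts are dropping in at the hopper, around (245,250). I'll hold with a small shake, then look with the wrist camera.

>>> carry_out([
  [0,0,0,0,0.2,0,0.5],
  [0,0,0,0,0,0,0.5],
  [0,0,0,0,-1.0,-0.1,0.5],
  [0,0,0,0,1.0,0.1,0.5],
  [0,0,0,0,0,0,0.5],
])

```text
time: 5.67
position: [0.5875, 0.2244, 0.2694]
tool_rot: [2.446, 1.967, 0.008]
wrist_force: [-0.1, -2.4, 6.7]
finger_gap: 0.0099
```

>>> carry_out([
  [0,0,0,0,-1.0,-0.1,0.5],
  [0,0,0,0,1.0,0.1,0.5],
  [0,0,0,0,0,0,0.5],
  [0,0,0,0,0,0,0.5],
  [0,0,0,0,0,0,0.5],
])

```text
time: 6.08
position: [0.5872, 0.2246, 0.2692]
tool_rot: [2.446, 1.967, 0.008]
wrist_force: [0.1, -2.8, 7.4]
finger_gap: 0.01
```

```bash
python3 -c "
from h import *
tilt()
im=shot('wrist','w3')
cv2.imwrite('pics/w3.png',cv2.resize(im,(784,588)))"
```

```text
t 6.08 p [0.5872 0.2246 0.2692] rv [2.446 1.967 0.008] F [ 0.1 -2.8  7.4] M [-0.48 -0.09  0.01] gap 0.01
r 0.1267165549637666 tilt 1.7260270847241168 lat -0.0007456736973955862
```

View pics/w3.png

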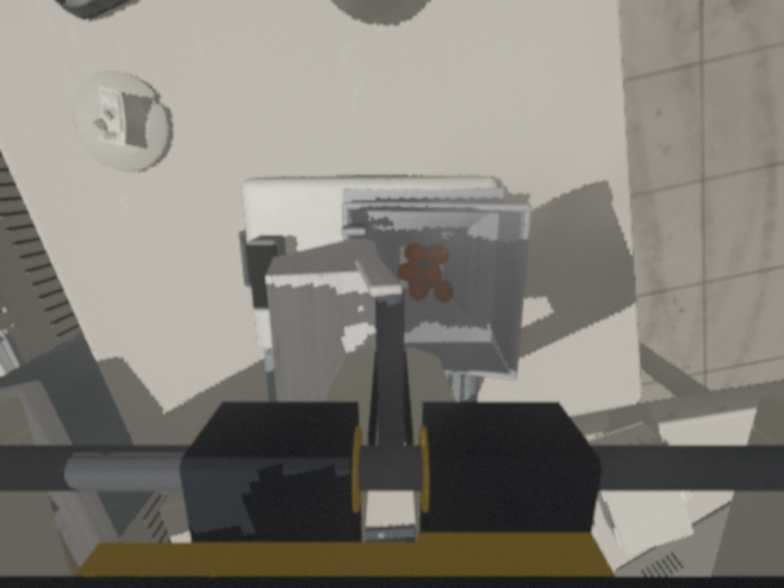

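All six nuts are visible in the hopper, around (425,270). I'll lower the cup back along the same arc.

>>> carry_out([
  [0,0,0,0,-0.7,-0.1,0.5],
  [0,0,0,0,-1.1,-0.12,0.5],
  [0,0,0,0,-1.14,0,0.5],
  [0,0,0,0,-1.13,0.12,0.5],
  [0,0,0,0,-1.11,0.22,0.5],
])

```text
time: 6.55
position: [0.536, 0.236, 0.2672]
tool_rot: [2.446, 1.968, 0.007]
wrist_force: [0.6, -0.8, 2.6]
finger_gap: 0.01
```

>>> carry_out([
  [0,0,0,0,-1.08,0.33,0.5],
  [0,0,0,0,-1.03,0.42,0.5],
  [0,0,0,0,-1.0,0.54,0.5],
  [0,0,0,0,-0.94,0.64,0.5],
  [0,0,0,0,-0.88,0.73,0.5],
])

```text
time: 6.97
position: [0.4877, 0.247, 0.2401]
tool_rot: [2.446, 1.969, 0.007]
wrist_force: [2.6, 0.2, -0.3]
finger_gap: 0.0102
```

>>> carry_out([
  [0,0,0,0,-0.8,0.8,0.5],
  [0,0,0,0,-0.73,0.88,0.5],
  [0,0,0,0,-0.65,0.93,0.5],
  [0,0,0,0,-0.5,1.0,0.5],
  [0,0,0,0,-0.36,1.04,0.5],
])

```text
time: 7.38
position: [0.456, 0.2541, 0.1923]
tool_rot: [-2.445, -1.969, -0.001]
wrist_force: [-10.4, 2.8, 4.8]
finger_gap: 0.0103
```

>>> carry_out([
  [0,0,0,0,-0.36,1.08,0.5],
  [0,0,0,0,-0.26,1.11,0.5],
  [0,0,0,0,-0.16,1.0,0.5],
  [0,0,0,0,0,0,0.5],
])

```text
time: 7.72
position: [0.448, 0.2557, 0.1576]
tool_rot: [-2.445, -1.969, 0.002]
wrist_force: [-4.6, 4.5, 0.6]
finger_gap: 0.0104
```

```bash
python3 -c "
from h import *
tilt()"
```

```text
t 7.72 p [0.448  0.2557 0.1576] rv [-2.445e+00 -1.969e+00  2.000e-03] F [-4.6  4.5  0.6] M [0.73 0.61 0.07] gap 0.0104
r 0.12379632026651344 tilt 0.1099993956918103 lat -5.062173978075471e-05
```

>>> carry_out([
  [0,0,0,0,-0.05,0.6,0.5],
  [0,0,0,0,0,0.5,0.5],
  [0,0,0,0,0,0,0.5],
])

```text
time: 7.97
position: [0.4474, 0.2558, 0.1473]
tool_rot: [-2.444, -1.969, 0.002]
wrist_force: [-6.1, 5.4, -0.4]
finger_gap: 0.0099
```

>>> carry_out([
  [0,0,0,0,0,0,2.1],
  [0,0,0,0,0,0,2.1],
  [0,0,0,0,0,-1.0,2.1],
  [0,0,0,0,0,-2.0,2.1],
  [0,0,0,0,0,-4.0,2.1],
])

```text
time: 8.38
position: [0.4466, 0.2536, 0.2153]
tool_rot: [-2.446, -1.969, 0.012]
wrist_force: [-0.3, -0.0, -0.3]
finger_gap: 0.021
```

Run:
```python
from h import *
st()
c=cam('top');im=shot('top','top2');cr=im[125:245,170:290]
w=shot('wrist','w4'); o=np.zeros((420,800,3),np.uint8);o[:,:380]=cv2.resize(cr,(380,420));o[:,380:]=w[:, :420]
cv2.imwrite('pics/c2.png',o)
c=cam('wrist');np.save('c_w4.npy',np.array([c[0],c[1],c[2],*c[3].ravel()]))
```

```text
t 8.38 p [0.4466 0.2536 0.2153] rv [-2.446 -1.969  0.012] F [-0.3 -0.  -0.3] M [-0.04 -0.14 -0.01] gap 0.021
```

View pics/c2.png

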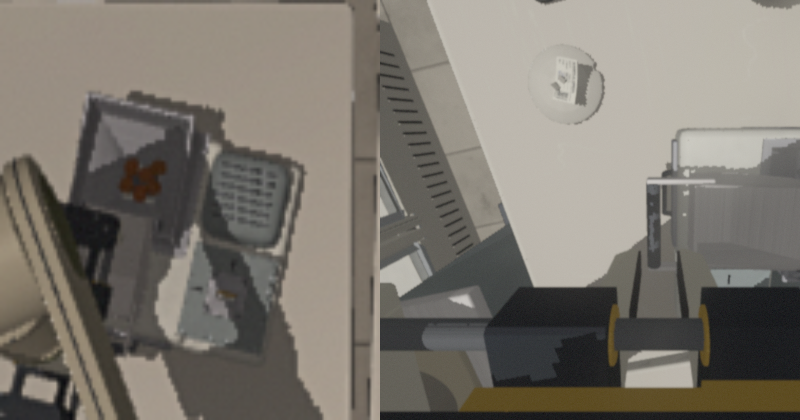

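The cup is upright and empty, and the six nuts lie in the hopper. Next I pass above the key switch for a close look.

Run:
```python
from h import *
a=np.load('c_w1.npy');c=(a[0],a[1],a[2],a[3:].reshape(4,4))
W=lambda u,v,z:back(c,u/1.4,v/1.4,z)
print('key',W(412,193,.095)); d=W(398,187,.095)-W(428,200,.095);print(np.degrees(np.arctan2(d[1],d[0]))-90)
d=W(320,111,.01)-W(464,170,.01);print('stand foot yaw',np.degrees(np.arctan2(d[1],d[0]))-90, np.linalg.norm(d))
d=W(300,188,.01)-W(433,241,.01);print('stand foot yaw',np.degrees(np.arctan2(d[1],d[0]))-90, np.linalg.norm(d))
print('mid',(W(320,111,.0)+W(464,170,.0)+W(300,188,0)+W(433,241,0))/4)
tr([.504,.10,.24],down(-12))
```

```text
key [ 0.48866317 -0.22464564  0.095     ]
-9.458369258026991
stand foot yaw -7.80447152752393 0.15939827226882067
stand foot yaw -8.300136907225934 0.15379518790208566
mid [ 0.49184554 -0.19319802  0.        ]
5 rows; joints [ 0.42 -0.1   1.71 -0.    1.52  0.63]
[0.11, -0.08, -0.07, -2.83, 1.68, -0.27]
[0.11, -0.08, -0.07, -2.83, 1.67, -0.27]
[0.11, -0.08, -0.07, -2.84, 1.67, -0.27]
[0.11, -0.08, -0.07, -2.84, 1.67, -0.27]
[0.11, -0.08, -0.07, -2.84, 1.66, -0.27]
```

>>> carry_out([
  [0.1,-0.1,0,-2.8,1.7,-0.3,1.0],
  [0.1,-0.1,0,-2.8,1.7,-0.3,1.0],
  [0.1,-0.1,0,-2.8,1.7,-0.3,1.0],
  [0.1,-0.1,0,-2.8,1.7,-0.3,1.0],
  [0.1,-0.1,0,-2.8,1.7,-0.3,1.0],
])

```text
time: 8.9
position: [0.5029, 0.0985, 0.235]
tool_rot: [2.447, 1.97, -0.017]
wrist_force: [-0.1, 0.4, 0.3]
finger_gap: 0.01
```

>>> carry_out([
  [0,0,0,0,0,0,1.0],
])

```text
time: 8.98
position: [0.5043, 0.0951, 0.2354]
tool_rot: [2.449, 1.963, -0.017]
wrist_force: [0.8, 1.1, 0.1]
finger_gap: 0.01
```

Run:
```python
from h import *
st();c=cam('wrist');im=shot('wrist','w5');np.save('c_w5.npy',np.array([c[0],c[1],c[2],*c[3].ravel()]))
p=proj(c,[.5038,.1257,.1]);print(p)
u,v=int(p[0])-50,int(p[1])-40;print('origin',u,v)
cv2.imwrite('pics/c5.png',cv2.resize(im[max(v,0):v+80,u:u+100],None,fx=7,fy=7,interpolation=2))
```

```text
t 8.98 p [0.5043 0.0951 0.2354] rv [ 2.449  1.963 -0.017] F [0.8 1.1 0.1] M [-0.04 -0.1   0.02] gap 0.01
[270.80778706 172.21698571]
origin 220 132
```

View pics/c5.png

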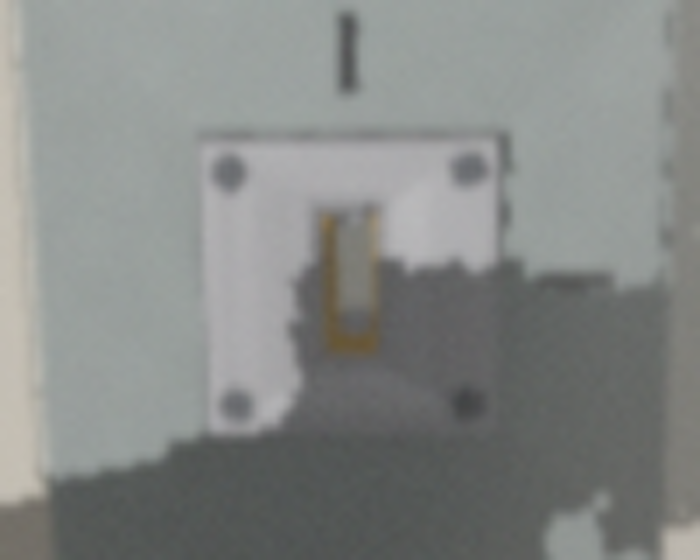

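The switch face is clear. The slot centre is at crop (351,281) and the screws average (350,288).

Run:
```python
from h import *
a=np.load('c_w5.npy');c=(a[0],a[1],a[2],a[3:].reshape(4,4))
W=lambda u,v,z=.1:back(c,220+u/7-.43,132+v/7-.43,z)
print('slot',W(351,281)); S=[W(*q) for q in [(229,173),(469,170),(237,405),(467,403)]]
print('screws',np.mean(S,0)); 
for i,j in ((2,0),(3,1)): d=S[i]-S[j]; print(np.degrees(np.arctan2(-d[1],-d[0]))-90,np.linalg.norm(d))
for i,j in ((0,1),(2,3)): d=S[j]-S[i]; print(np.degrees(np.arctan2(d[1],d[0])))
s=ctrl.read_state();r=R.from_rotvec(s['tool_rot']).as_matrix();print(r.round(3))
tr([.4885,-.2255,.19],down(-8))
```

```text
slot [0.50286125 0.12641841 0.1       ]
screws [0.502515   0.12524714 0.1       ]
-11.995591834677853 0.03282559508317526
-12.591787220471602 0.0329287390986216
-11.803746415674711
-11.978509895570317
[[ 0.218  0.976 -0.008]
 [ 0.976 -0.218 -0.007]
 [-0.009 -0.006 -1.   ]]
9 rows; joints [ 0.1  -0.1   1.69 -0.01  1.56  0.32]
[-0.04, 0.05, -0.51, -3.53, 0.62, 0.53]
[-0.04, 0.05, -0.51, -3.54, 0.59, 0.52]
[-0.04, 0.05, -0.51, -3.55, 0.56, 0.52]
[-0.04, 0.05, -0.51, -3.55, 0.53, 0.52]
[-0.04, 0.05, -0.51, -3.56, 0.49, 0.52]
[-0.04, 0.05, -0.51, -3.56, 0.46, 0.51]
[-0.04, 0.05, -0.51, -3.56, 0.43, 0.51]
[-0.04, 0.05, -0.51, -3.57, 0.4, 0.51]
[-0.04, 0.05, -0.51, -3.57, 0.37, 0.5]
```

>>> carry_out([
  [0,0,-0.5,-3.5,0.6,0.5,3.5],
  [0,0,-0.5,-3.5,0.6,0.5,3.5],
  [0,0,-0.5,-3.6,0.6,0.5,3.5],
  [0,0,-0.5,-3.6,0.5,0.5,3.5],
])

```text
time: 9.37
position: [0.496, -0.0441, 0.2151]
tool_rot: [-2.41, -2.015, 0.017]
wrist_force: [-0.7, -0.2, 0.4]
finger_gap: 0.0321
```

>>> carry_out([
  [0,0,-0.5,-3.6,0.5,0.5,3.5],
  [-0.1,0.2,-0.5,-3.6,0.5,0.5,3.5],
  [-0.1,0.2,-0.5,-3.6,0.4,0.5,3.5],
  [-0.1,0.2,-0.5,-3.5,0.4,0.5,3.5],
  [0,0,0,0,0,0,3.5],
])

```text
time: 9.78
position: [0.4889, -0.1923, 0.1947]
tool_rot: [-2.378, -2.048, 0.004]
wrist_force: [1.2, -0.7, -0.4]
finger_gap: 0.0351
```

Run:
```python
from h import *
s=st();print(R.from_rotvec(s['tool_rot']).as_matrix().round(3))
c=cam('wrist');im=shot('wrist','w6');np.save('c_w6.npy',np.array([c[0],c[1],c[2],*c[3].ravel()]))
p=proj(c,[.4885,-.2255,.095]);print(p)
u,v=int(p[0])-50,int(p[1])-50;print('origin',u,v)
cv2.imwrite('pics/c6.png',cv2.resize(im[max(v,0):v+85,u:u+100],None,fx=7,fy=7,interpolation=2))
```

```text
t 9.78 p [ 0.4889 -0.1923  0.1947] rv [-2.378 -2.048  0.004] F [ 1.2 -0.7 -0.4] M [-0.04 -0.05 -0.02] gap 0.0351
[[ 0.148  0.989 -0.004]
 [ 0.989 -0.148  0.001]
 [ 0.    -0.004 -1.   ]]
[282.74442899 246.6223659 ]
origin 232 196
```

View pics/c6.png

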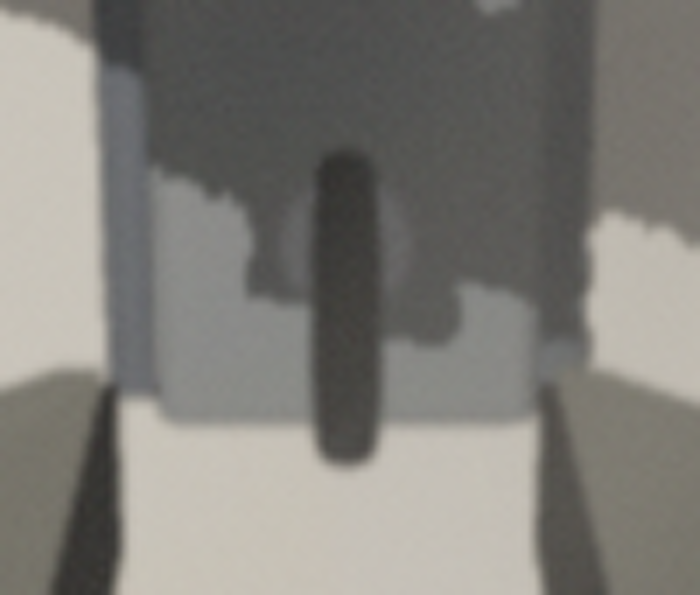

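Run:
```python
from h import *
a=np.load('c_w6.npy');c=(a[0],a[1],a[2],a[3:].reshape(4,4))
W=lambda u,v,z:back(c,232+u/7-.43,196+v/7-.43,z)
f=W(347,463,.095); yd=np.array([np.sin(np.radians(8)),np.cos(np.radians(8)),0]); print('far top',f,'centre',f+.017*yd)
n=W(345,150,.051);print('near bottom',n,'centre',n-.017*yd); d=n-f;print(np.degrees(np.arctan2(d[1],d[0]))-90)
print('shoulder disc',W(346,245,.051))
for z in (.045,):
  d=W(152,300,z)-W(160,405,z);print(np.degrees(np.arctan2(d[1],d[0]))-90); d=W(541,300,z)-W(538,405,z);print(np.degrees(np.arctan2(d[1],d[0]))-90)
```

```text
far top [ 0.48478591 -0.24053563  0.095     ] centre [ 0.48715185 -0.22370108  0.095     ]
near bottom [ 0.48913476 -0.21026526  0.051     ] centre [ 0.48676882 -0.22709982  0.051     ]
-8.17557740758059
shoulder disc [ 0.4870768  -0.22533349  0.051     ]
-5.74727743842746
-8.386957446394291
```

>>> carry_out([
  [0,0,0.5,-3.3,0.3,1.0,3.5],
  [0,0,0,0,0,3.2,3.5],
  [0,0,0,0,0,3.2,3.5],
  [0,0,0,0,0,3.2,3.5],
  [0,0,0,0,0,2.2,3.5],
])

```text
time: 10.25
position: [0.487, -0.2182, 0.0648]
tool_rot: [-2.38, -2.041, 0.002]
wrist_force: [-0.5, -0.3, 0.3]
finger_gap: 0.0351
```

>>> carry_out([
  [0,0,0,0,0,0.8,3.5],
  [0,0,0,0,0,0,3.5],
])

```text
time: 10.42
position: [0.4864, -0.2182, 0.0572]
tool_rot: [-2.378, -2.04, 0.003]
wrist_force: [0.6, 0.5, -0.6]
finger_gap: 0.0356
```

Run:
```python
from h import *
s=st();print(R.from_rotvec(s['tool_rot']).as_matrix().round(3))
```

```text
t 10.42 p [ 0.4864 -0.2182  0.0572] rv [-2.378 -2.04   0.003] F [ 0.6  0.5 -0.6] M [-0.03 -0.12  0.01] gap 0.0356
[[ 0.152  0.988 -0.007]
 [ 0.988 -0.152  0.005]
 [ 0.004 -0.008 -1.   ]]
```

>>> carry_out([
  [-0.4,-0.2,0.5,-0.7,0.15,0,3.5],
  [0,0,0,0,0,0,3.5],
])

```text
time: 10.58
position: [0.4897, -0.2289, 0.0616]
tool_rot: [2.389, 2.029, 0.003]
wrist_force: [0.1, -0.1, 0.6]
finger_gap: 0.0347
```

>>> carry_out([
  [0,0,0,0,0,0,0.4],
  [0,0,0,0,0,0,0.4],
  [0,0,0,0,0,0,0.4],
  [0,0,0,0,0,0,0.4],
  [0,0,0,0,0,0,0.4],
])

```text
time: 11.0
position: [0.4866, -0.2275, 0.0591]
tool_rot: [2.394, 2.033, -0.001]
wrist_force: [-0.4, -1.4, 5.3]
finger_gap: 0.0088
```

Run:
```python
from h import *
s=st();print(R.from_rotvec(s['tool_rot']).as_matrix().round(3))
```

```text
t 11.0 p [ 0.4866 -0.2275  0.0591] rv [ 2.394e+00  2.033e+00 -1.000e-03] F [-0.4 -1.4  5.3] M [-0.25 -0.27  0.03] gap 0.0088
[[ 0.162  0.987  0.   ]
 [ 0.987 -0.162 -0.001]
 [-0.001  0.    -1.   ]]
```

>>> carry_out([
  [0,0,0,0,0,-1.0,0.4],
  [0,0,0,0,0,-2.0,0.4],
  [0,0,0,0,0,-3.0,0.4],
  [0,0,0,0,0,-4.0,0.4],
  [0,0,0,0,0,-4.0,0.4],
])

```text
time: 11.42
position: [0.4867, -0.2269, 0.2004]
tool_rot: [2.393, 2.033, 0.001]
wrist_force: [1.8, 0.2, 0.3]
finger_gap: 0.0089
```

>>> carry_out([
  [0,0,0,0,0,0,0.4],
  [0,0,0,0,0,0,0.4],
])

```text
time: 11.58
position: [0.4896, -0.2286, 0.2036]
tool_rot: [2.387, 2.027, 0.006]
wrist_force: [0.4, -0.2, -0.2]
finger_gap: 0.0087
```

Run:
```python
from h import *
s=st();r=R.from_rotvec(s['tool_rot']).as_matrix();print(r.round(3))
im=shot('wrist','w7');c=cam('wrist');np.save('c_w7.npy',np.array([c[0],c[1],c[2],*c[3].ravel()]))
# above slot; key is 2mm along tool x from TCP
k=np.array([.5027,.126,0])-.002*np.array([.21,.978,0]); print(k); tr([k[0],k[1],.20],down(-12.1))
```

```text
t 11.58 p [ 0.4896 -0.2286  0.2036] rv [2.387 2.027 0.006] F [ 0.4 -0.2 -0.2] M [-0.02 -0.09 -0.01] gap 0.0087
[[ 0.162  0.987  0.01 ]
 [ 0.987 -0.162 -0.006]
 [-0.004  0.01  -1.   ]]
[0.50228  0.124044 0.      ]
9 rows; joints [-0.53 -0.03  1.69  0.    1.48 -0.37]
[0.04, 0.01, 0.31, 3.88, -0.48, -0.0]
[0.04, 0.01, 0.31, 3.88, -0.5, -0.0]
[0.04, 0.01, 0.31, 3.88, -0.52, 0.0]
[0.04, 0.01, 0.31, 3.88, -0.54, 0.0]
[0.04, 0.01, 0.31, 3.87, -0.56, 0.0]
[0.04, 0.01, 0.31, 3.87, -0.58, 0.0]
[0.04, 0.01, 0.31, 3.87, -0.61, 0.01]
[0.04, 0.01, 0.31, 3.86, -0.63, 0.01]
[0.04, 0.01, 0.31, 3.86, -0.65, 0.01]
```

>>> carry_out([
  [0,0,0.3,3.9,-0.5,0,0.4],
  [0,0,0.3,3.9,-0.5,0,0.4],
  [0,0,0.3,3.9,-0.5,0,0.4],
  [0,0,0.3,3.9,-0.5,0,0.4],
  [0,0,0.3,3.9,-0.6,0,0.4],
])

```text
time: 12.05
position: [0.494, -0.0291, 0.1968]
tool_rot: [2.422, 2.0, -0.001]
wrist_force: [0.8, -0.1, -0.6]
finger_gap: 0.0086
```

>>> carry_out([
  [0,0,0.3,3.9,-0.6,0,0.4],
  [0,0,0.3,3.9,-0.6,0,0.4],
  [0,0,0.3,3.8,-0.6,0,0.4],
  [0,0,0.3,3.8,-0.7,0,0.4],
])

```text
time: 12.38
position: [0.4995, 0.1269, 0.1966]
tool_rot: [2.441, 1.975, -0.002]
wrist_force: [1.0, -0.3, -0.4]
finger_gap: 0.0091
```

>>> carry_out([
  [0,0,0,0,0,0,0.4],
  [0,0,0,0,0,0,0.4],
  [0,0,0,0,0,0,0.4],
])

```text
time: 12.63
position: [0.5001, 0.1247, 0.197]
tool_rot: [2.439, 1.977, -0.002]
wrist_force: [0.5, -0.4, -0.5]
finger_gap: 0.0091
```

Run:
```python
from h import *
s=st();r=R.from_rotvec(s['tool_rot']).as_matrix();print(r.round(3),np.degrees(np.arctan2(r[1,1],r[0,1])))
print(np.round(s['joints'],2))
print('need', (r.T@(np.array([.5023,.124,.18])-s['position'])*100).round(2), 'tilt', np.degrees([-(r.T@[0,0,-1])[1],(r.T@[0,0,-1])[0]]).round(2))
im=shot('wrist','w8');c=cam('wrist');np.save('c_w8.npy',np.array([c[0],c[1],c[2],*c[3].ravel()]))
p=proj(c,[.5023,.125,.12]);u,v=int(p[0])-60,int(p[1])-50;print('origin',u,v)
cv2.imwrite('pics/c8.png',cv2.resize(im[max(v,0):v+100,u:u+120],None,fx=6,fy=6,interpolation=2))
```

```text
t 12.63 p [0.5001 0.1247 0.197 ] rv [ 2.439e+00  1.977e+00 -2.000e-03] F [ 0.5 -0.4 -0.5] M [-0.07 -0.08 -0.02] gap 0.0091
[[ 0.207  0.978  0.   ]
 [ 0.978 -0.207 -0.003]
 [-0.003  0.001 -1.   ]] -11.956267497304243
[ 0.15 -0.09  1.75 -0.    1.48  0.36]
need [-0.02  0.23  1.7 ] tilt [0.03 0.14]
origin 219 168
```

View pics/c8.png

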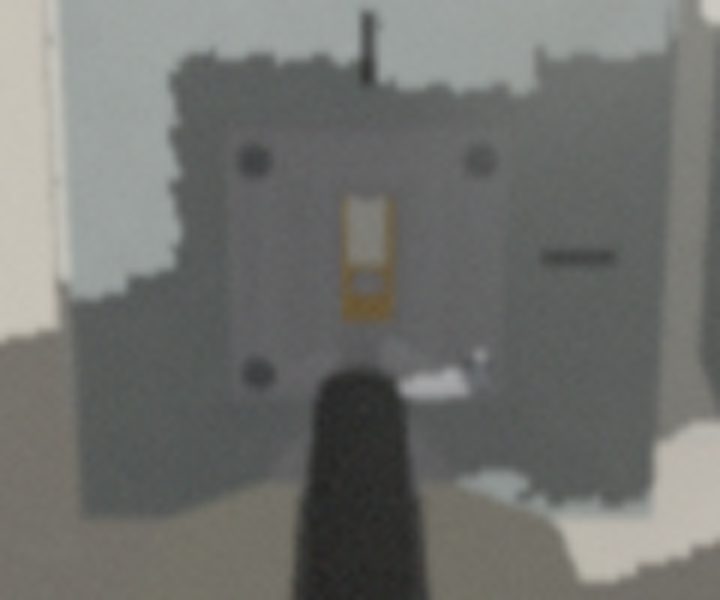

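Run:
```python
from h import *
a=np.load('c_w8.npy');c=(a[0],a[1],a[2],a[3:].reshape(4,4))
W=lambda u,v,z:back(c,219+u/6-.42,168+v/6-.42,z)
print('slot',W(367,259,.1),'ends',W(367,195,.1),W(367,322,.1),'screws',np.mean([W(*q,.1) for q in [(255,161),(481,160),(259,374),(480,372)]],0))
s=ctrl.read_state();r=R.from_rotvec(s['tool_rot']).as_matrix()
for v in (366,372):
  n=W(361,v,.189); print('near edge rel TCP in tool', (r.T@(n-s['position'])).round(4))
n=W(361,560,.23);print(r.T@(n-s['position']))
```

```text
slot [0.50305367 0.12601155 0.1       ] ends [0.50508323 0.13561298 0.1       ] [0.50101393 0.11636197 0.1       ] screws [0.50300248 0.12449968 0.1       ]
near edge rel TCP in tool [0.0175 0.0011 0.0083]
near edge rel TCP in tool [0.0168 0.0011 0.0083]
[ 0.01575469  0.00099535 -0.03270742]
```

>>> carry_out([
  [0,0,0,0.1,0.2,1.0,0.4],
  [0,0,0,0,0,1.5,0.4],
  [0,0,0,0,0,1.0,0.4],
  [0,0,0,0,0,0.5,0.4],
  [0,0,0,0,0,0.3,0.4],
])

```text
time: 13.1
position: [0.5025, 0.1246, 0.1539]
tool_rot: [2.442, 1.974, -0.002]
wrist_force: [-0.0, -0.4, 0.2]
finger_gap: 0.0088
```

>>> carry_out([
  [0,0,0,0,0,0,0.4],
  [0,0,0,0,0,0,0.4],
  [0,0,0,0,0,0,0.4],
])

```text
time: 13.35
position: [0.5038, 0.1255, 0.1563]
tool_rot: [2.439, 1.974, 0.003]
wrist_force: [0.6, -0.4, 0.0]
finger_gap: 0.0088
```

```bash
cat >> h.py <<'E'
def need(p=(.5021,.1251)):
    s=st();r=R.from_rotvec(s['tool_rot']).as_matrix();q=r.T@[0,0,-1]
    print('need',(r.T@(np.array([*p,s['position'][2]])-s['position'])*100).round(2),'turn',np.degrees([-q[1],q[0]]).round(2),'yaw',np.degrees(np.arctan2(r[1,1],r[0,1])).round(2),'shoulder above face mm',((s['position'][2]-.0141-.1)*1000).round(1))
E
python3 -c "
from h import *
need()"
```

```text
t 13.35 p [0.5038 0.1255 0.1563] rv [2.439 1.974 0.003] F [ 0.6 -0.4  0. ] M [-0.06 -0.04 -0.03] gap 0.0088
need [-0.08 -0.15 -0.  ] turn [0.23 0.04] yaw -12.03 shoulder above face mm 42.2
```

>>> carry_out([
  [0,0,0,0,0,0,0.4],
])

```text
time: 13.43
position: [0.5038, 0.1256, 0.1564]
tool_rot: [2.439, 1.974, 0.004]
wrist_force: [0.1, -0.2, -0.1]
finger_gap: 0.0087
```

>>> carry_out([
  [0,0,0,0,0,0,0.4],
])

```text
time: 13.52
position: [0.5036, 0.1257, 0.1562]
tool_rot: [2.439, 1.975, 0.003]
wrist_force: [0.0, 0.1, -0.4]
finger_gap: 0.0088
```

>>> carry_out([
  [0,0,0,0,0,0,0.4],
])

```text
time: 13.6
position: [0.5035, 0.1257, 0.156]
tool_rot: [2.439, 1.975, 0.003]
wrist_force: [-0.7, -0.0, -1.1]
finger_gap: 0.0089
```

>>> carry_out([
  [0,0,0,0,0,0,0.4],
])

```text
time: 13.68
position: [0.5034, 0.1256, 0.1558]
tool_rot: [2.439, 1.975, 0.002]
wrist_force: [-1.0, -0.1, 0.0]
finger_gap: 0.0089
```

>>> carry_out([
  [0,0,0,0,0,0,0.4],
])

```text
time: 13.77
position: [0.5034, 0.1256, 0.1557]
tool_rot: [2.439, 1.975, 0.002]
wrist_force: [0.7, 0.3, -0.4]
finger_gap: 0.0089
```

>>> carry_out([
  [0,0,0,-0.05,-0.1,0.4,0.4],
  [0,0,0,0,0,0.3,0.4],
  [0,0,0,0,0,0.3,0.4],
  [0,0,0,0,0,0.2,0.4],
  [0,0,0,0,0,0,0.4],
])

```text
time: 14.18
position: [0.5017, 0.1252, 0.1427]
tool_rot: [2.44, 1.975, -0.0]
wrist_force: [0.1, 0.8, -0.1]
finger_gap: 0.0092
```

```bash
python3 -c "
from h import *
need()"
```

```text
t 14.18 p [0.5017 0.1252 0.1427] rv [ 2.44   1.975 -0.   ] F [ 0.1  0.8 -0.1] M [-0.02 -0.04  0.01] gap 0.0092
need [0.   0.04 0.  ] turn [0.11 0.09] yaw -12.02 shoulder above face mm 28.6
```

Shoulder height of 28.6 mm means the tip is about 2.4 mm into the slot mouth with no force. Now down in small steps.

>>> carry_out([
  [0,0,0,0,0,0.2,0.4],
  [0,0,0,0,0,0.2,0.4],
  [0,0,0,0,0,0.2,0.4],
])

```text
time: 14.43
position: [0.5023, 0.1253, 0.1375]
tool_rot: [2.439, 1.975, 0.002]
wrist_force: [0.2, -0.2, -0.8]
finger_gap: 0.0085
```

```bash
python3 -c "
from h import *
need()"
```

```text
t 14.43 p [0.5023 0.1253 0.1375] rv [2.439e+00 1.975e+00 2.000e-03] F [ 0.2 -0.2 -0.8] M [-0.05 -0.02  0.02] gap 0.0085
need [-0.02 -0.02 -0.  ] turn [0.19 0.06] yaw -12.02 shoulder above face mm 23.4
```

Depth is about 7.6 mm with no force, so the key is in the slot. The pins start at 10 mm.

>>> carry_out([
  [0,0,0,0,0,0.2,0.4],
  [0,0,0,0,0,0.2,0.4],
  [0,0,0,0,0,0.2,0.4],
])

```text
time: 14.68
position: [0.5023, 0.1249, 0.1315]
tool_rot: [2.439, 1.974, 0.001]
wrist_force: [-0.1, -2.0, 1.7]
finger_gap: 0.009
```

>>> carry_out([
  [0,0,0,0,0,0.1,0.4],
  [0,0,0,0,0,0.1,0.4],
])

```text
time: 14.85
position: [0.5021, 0.1249, 0.1295]
tool_rot: [2.439, 1.974, 0.001]
wrist_force: [-2.0, -3.1, 3.1]
finger_gap: 0.0086
```

```bash
python3 -c "
from h import *
need()"
```

```text
t 14.85 p [0.5021 0.1249 0.1295] rv [2.439e+00 1.974e+00 1.000e-03] F [-2.  -3.1  3.1] M [-0.69  0.36  0.03] gap 0.0086
need [ 0.02 -0.01 -0.  ] turn [0.16 0.1 ] yaw -12.03 shoulder above face mm 15.4
```

>>> carry_out([
  [0,0,0,-0.03,0,0.15,0.4],
  [0,0,0,0,0,0.1,0.4],
  [0,0,0,0,0,0.1,0.4],
  [0,0,0,0,0,0.1,0.4],
])

```text
time: 15.18
position: [0.5023, 0.1247, 0.1264]
tool_rot: [2.439, 1.974, 0.002]
wrist_force: [-9.9, -5.0, 20.2]
finger_gap: 0.0086
```

>>> carry_out([
  [0,0,0,0,0,0.1,0.4],
  [0,0,0,0,0,0.1,0.4],
  [0,0,0,0,0,0.1,0.4],
])

```text
time: 15.43
position: [0.5022, 0.1243, 0.1237]
tool_rot: [2.439, 1.974, 0.001]
wrist_force: [-10.1, -6.6, 18.9]
finger_gap: 0.009
```

```bash
python3 -c "
from h import *
need()"
```

```text
t 15.43 p [0.5022 0.1243 0.1237] rv [2.439e+00 1.974e+00 1.000e-03] F [-10.1  -6.6  18.9] M [-1.21  2.21  0.01] gap 0.009
need [ 0.08 -0.03 -0.  ] turn [0.19 0.13] yaw -12.02 shoulder above face mm 9.6
```

>>> carry_out([
  [0,0,0,-0.05,-0.08,0,0.4],
  [0,0,0,0,0,0.05,0.4],
  [0,0,0,0,0,0.1,0.4],
])

```text
time: 15.68
position: [0.5015, 0.1234, 0.1207]
tool_rot: [2.438, 1.973, -0.0]
wrist_force: [-1.8, -6.4, 5.7]
finger_gap: 0.009
```

>>> carry_out([
  [0,0,0,0,0,0.1,0.4],
  [0,0,0,0,0,0.1,0.4],
  [0,0,0,0,0,0.1,0.4],
])

```text
time: 15.93
position: [0.5018, 0.1241, 0.1184]
tool_rot: [2.439, 1.974, 0.002]
wrist_force: [-1.4, -2.3, 0.4]
finger_gap: 0.0089
```

```bash
python3 -c "
from h import *
need()"
```

```text
t 15.93 p [0.5018 0.1241 0.1184] rv [2.439e+00 1.974e+00 2.000e-03] F [-1.4 -2.3  0.4] M [-0.57  0.26 -0.02] gap 0.0089
need [ 0.1  0.  -0. ] turn [0.24 0.09] yaw -12.04 shoulder above face mm 4.3
```

Past the pins with low force and 4.3 mm to go.

>>> carry_out([
  [0,0,0,0,0,0.15,0.4],
  [0,0,0,0,0,0.15,0.4],
  [0,0,0,0,0,0.1,0.4],
])

```text
time: 16.18
position: [0.5016, 0.1244, 0.1139]
tool_rot: [2.439, 1.974, 0.002]
wrist_force: [-6.2, -5.2, 13.9]
finger_gap: 0.0088
```

>>> carry_out([
  [0,0,0,0,0,0.1,0.4],
  [0,0,0,0,0,0.1,0.4],
])

```text
time: 16.35
position: [0.5017, 0.1245, 0.1138]
tool_rot: [2.439, 1.974, 0.002]
wrist_force: [-13.8, -5.4, 30.3]
finger_gap: 0.0089
```

```bash
python3 -c "
from h import *
need()"
```

```text
t 16.35 p [0.5017 0.1245 0.1138] rv [2.439e+00 1.974e+00 2.000e-03] F [-13.8  -5.4  30.3] M [-1.13  2.68 -0.  ] gap 0.0089
need [0.07 0.02 0.  ] turn [0.22 0.07] yaw -12.02 shoulder above face mm -0.3
```

Shoulder is seated. I'll ease the load and turn clockwise (+z about the tool axis).

>>> carry_out([
  [0,0,0,0,-0.08,-0.12,0.4],
  [0,0,5,0,0,0,0.4],
  [0,0,5,0,0,0,0.4],
  [0,0,5,0,0,0,0.4],
  [0,0,5,0,0,0,0.4],
])

```text
time: 16.77
position: [0.5008, 0.1248, 0.1139]
tool_rot: [2.748, 1.515, 0.003]
wrist_force: [-5.9, -3.2, 13.2]
finger_gap: 0.0086
```

```bash
python3 -c "
from h import *
need()"
```

```text
t 16.77 p [0.5008 0.1248 0.1139] rv [2.748 1.515 0.003] F [-5.9 -3.2 13.2] M [-0.65  1.28  0.09] gap 0.0086
need [0.09 0.09 0.  ] turn [ 0.21 -0.02] yaw -32.26 shoulder above face mm -0.2
```

>>> carry_out([
  [0,0,6,0,0,0,0.4],
  [0,0,6,0,0,0,0.4],
  [0,0,6,0,0,0,0.4],
  [0,0,6,0,0,0,0.4],
  [0,0,6,0,0,0,0.4],
])

```text
time: 17.18
position: [0.5003, 0.1254, 0.114]
tool_rot: [3.049, 0.752, 0.003]
wrist_force: [-8.3, -1.2, 15.3]
finger_gap: 0.0087
```

>>> carry_out([
  [0,0,6,0,0,0,0.4],
  [0,0,6,0,0,0,0.4],
  [0,0,6,0,0,0,0.4],
  [0,0,5,0,0,0,0.4],
])

```text
time: 17.52
position: [0.5001, 0.126, 0.1139]
tool_rot: [-3.139, -0.129, -0.003]
wrist_force: [-8.6, 2.2, 14.7]
finger_gap: 0.0092
```

```bash
python3 -c "
from h import *
need()"
```

```text
t 17.52 p [0.5001 0.126  0.1139] rv [-3.139e+00 -1.290e-01 -3.000e-03] F [-8.6  2.2 14.7] M [0.48 1.94 0.22] gap 0.0092
need [0.19 0.11 0.  ] turn [-0.01 -0.11] yaw -85.29 shoulder above face mm -0.2
```

>>> carry_out([
  [0,0,5,0,0,0,0.4],
  [0,0,4,0,0,0,0.4],
  [0,0,4,0,0,0,0.4],
])

```text
time: 17.77
position: [0.5001, 0.1264, 0.1139]
tool_rot: [-3.133, 0.224, -0.003]
wrist_force: [-8.4, 2.9, 14.5]
finger_gap: 0.009
```

>>> carry_out([
  [0,0,3,0,0,0,0.4],
])

```text
time: 17.85
position: [0.5001, 0.1264, 0.1139]
tool_rot: [-3.125, 0.306, -0.003]
wrist_force: [-9.0, 3.8, 14.4]
finger_gap: 0.0087
```

>>> carry_out([
  [0,0,3,0,0,0,0.4],
])

```text
time: 17.93
position: [0.5001, 0.1265, 0.1139]
tool_rot: [-3.116, 0.386, -0.003]
wrist_force: [-8.6, 4.5, 14.5]
finger_gap: 0.009
```

```bash
python3 -c "
from h import *
need();print(ctrl.read_state()['joints'])"
```

```text
t 17.93 p [0.5001 0.1265 0.1139] rv [-3.116e+00  3.860e-01 -3.000e-03] F [-8.6  4.5 14.5] M [0.86 1.87 0.17] gap 0.009
need [0.23 0.09 0.  ] turn [-0.09 -0.1 ] yaw -104.12 shoulder above face mm -0.2
[ 1.47787104e-01 -2.39774512e-02  1.84303000e+00  8.41340620e-04
  1.32028772e+00  1.96487797e+00]
```

>>> carry_out([
  [0,0,2,0,0,0,0.4],
])

```text
time: 18.02
position: [0.5001, 0.1266, 0.1139]
tool_rot: [-3.109, 0.441, -0.003]
wrist_force: [-9.0, 4.4, 14.7]
finger_gap: 0.009
```

>>> carry_out([
  [0,0,2,0,0,0,0.4],
  [0,0,0,0,0,0,0.4],
])

```text
time: 18.18
position: [0.5002, 0.1266, 0.1139]
tool_rot: [-3.101, 0.494, -0.003]
wrist_force: [-9.1, 5.2, 14.9]
finger_gap: 0.009
```

```bash
python3 -c "
from h import *
need()"
```

```text
t 18.18 p [0.5002 0.1266 0.1139] rv [-3.101e+00  4.940e-01 -3.000e-03] F [-9.1  5.2 14.9] M [0.93 1.75 0.42] gap 0.009
need [0.23 0.08 0.  ] turn [-0.1 -0.1] yaw -108.09 shoulder above face mm -0.2
```

>>> carry_out([
  [0,0,1.5,0,0,0,0.4],
  [0,0,0,0,0,0,0.4],
  [0,0,0,0,0,0,0.4],
])

```text
time: 18.43
position: [0.5002, 0.1266, 0.1139]
tool_rot: [-3.095, 0.531, -0.003]
wrist_force: [-8.5, 3.7, 14.6]
finger_gap: 0.0092
```

Run:
```python
from h import *
need();a=shot('top','top9')[125:245,170:290];b=shot('side','side9')[120:240,220:360];w=shot('wrist','w9')[140:340,190:370]
o=np.zeros((400,800,3),np.uint8);o[:,:400]=cv2.resize(a,(400,400));o[:,400:760]=cv2.resize(w,(360,400));cv2.imwrite('pics/c9.png',o)
```

```text
t 18.43 p [0.5002 0.1266 0.1139] rv [-3.095e+00  5.310e-01 -3.000e-03] F [-8.5  3.7 14.6] M [0.9  1.72 0.47] gap 0.0092
need [0.23 0.08 0.  ] turn [-0.1 -0.1] yaw -109.46 shoulder above face mm -0.2
```

View pics/c9.png

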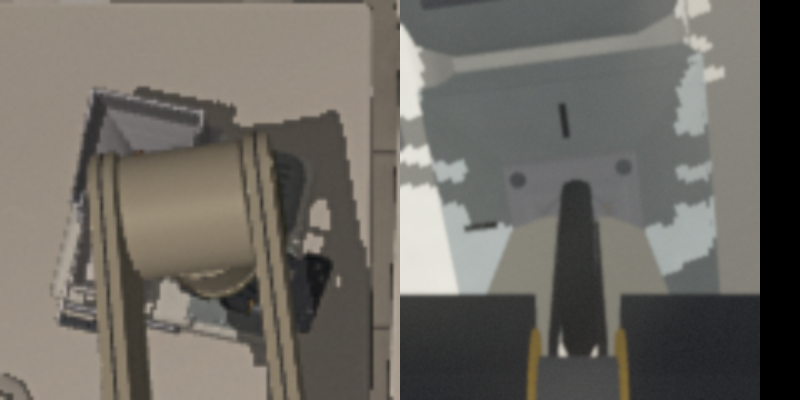

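```bash
python3 -c "
from bench import ctrl
print(ctrl.finish_job())"
```

```text
the job is handed in; nothing more can be done
None
```

I handed the job in at about 18.5 s of the 67 s allowed; the hand-in gives no verdict.

- **Nuts and cup:** I tipped the feed cup to about 1.72 rad. All six nuts showed in the hopper in the wrist picture. I lowered the cup and let go, and it showed upright and empty in the next pictures.
- **Key:** I took the paddle-head key from the stand and worked it past the pins into the switch. The shoulder came to 0.2 mm below the nominal face height, within measuring error. The downward push peaked at about 30 N, then eased to about 15 N.
- **Turn:** I turned the tool about 97° clockwise, slightly past the quarter turn to take up the blade's play. The turning resistance rose from 0.17 to 0.47 N m over the last few degrees, which I take to be the stop. The key is still gripped and held turned.

Two small things did not fully agree:

- **Key in the grip:** two measurements of where the key sits between the fingers differed by about 2 mm.
- **Side force:** about 9 N remained on the held key, and I did not relieve it.

I did not touch the ring key, jar, lid, label roll or marker, but I took no last picture to confirm that.

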